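# Free a stuck roller tray from its nest in the bench vice

## Task

The paint roller trays on the bench vice have stuck together in their nest with old paint. Wind the vice's handwheel clockwise until the sliding jaw has the lower trays gripped tight against the fixed jaw; then take the top tray by the rim at one corner, raise that corner first so that the tray peels off while the opposite end is still down in the nest, and lift it away, leaving the lower trays gripped in the vice. Finish still holding the top tray in the gripper, open side up and roughly level, at least 10 cm above where it was; do not disturb the mallet, the roller or the paint tin.

Things in the scene. Friction and masses are not known exactly. Their poses are not given: they have to be found in the camera images.
- vice: Bench vice, bolted down, grey castings, bed 120 mm wide. Origin: on the bench, mid-bed; z up; +y runs along the screw from handwheel to fixed jaw. The bed's top, on which the trays stand, is 20 mm up. The bracket that carries the screw stands at y -148 to -164 mm, 98 mm high. Both jaws are 130 mm wide (x -65 to 65), tops 86 mm above the bench.
- fixed_jaw: The vice's fixed jaw. Origin and axes are the vice's own; its gripping face is the plane y = +80 mm and looks to -y.
- jaw: Sliding jaw. Origin in its gripping face (which looks to +y), at bed height; axes as the vice. Moves along the vice's +y, 8 mm per turn of the wheel. The trays are 150 mm wide, so it has met them and pushed them to the fixed jaw when its origin is at y = -70 mm from the vice's; from there the handle goes hard, and the trays are gripped tight within a tenth of a turn.
- wheel (a joint): Angle of the handwheel (rad), growing as it is wound clockwise, seen from the handle's end looking along the vice's +y; that closes the jaw, 1.27 mm a radian. Starts between 0 and 3.9; the trays are met by both jaws at about 12.6 and tight by 13. Turning takes about 4 N at the handle until then, clearly more when tight; the screw holds when let go (it eases back a little if forced far past tight).
- wheel_hub (a point): Centre of the solid steel handwheel, 110 mm diameter, 12 mm thick, upright at the vice's -y end; its axis is level, along the vice's y, 75 mm above the bench, 196 mm from the vice's origin. It does not travel as it turns.
- handle_grip (a point): Grip point on the black crank handle, a rod 20 mm thick standing out level from the wheel along the vice's -y, from 10 to 82 mm off the wheel's middle plane; this point is at 59 mm. At wheel angle w it is at x = 42 sin w, z = 75 + 42 cos w mm in the vice's axes. The rod revolves freely on its pin: fingers closed across it from above can keep their direction all round.
- nest: The two lower grey roller trays, set fast together, loose on the bed, 0.34 kg. Each 270 long (x) by 150 wide (y) over the rim and 46 high (mm), the second 20 mm above the first. Origin: centre of the lowest underside; rim tops 46 and 66 mm above it. They start between the jaws, long sides along them, a few mm free either side; the ends stand 60 to 80 mm past the jaws.
- tray: The top tray, same shape, about 0.16 kg. Origin: centre of its underside, at the start 40 mm above the nest's origin; x along its length (ramp rises to +x), z up. Dried paint holds both long sides 35 mm from each end: about 4 N at each of the four spots, each letting go once risen about 6 mm. 1.5 to 2.5 mm play in the nest.
- corner_a (a point): Top outer corner of the top tray's rim at its -x, -y. The rim is a bead 10 mm wide, 7 mm deep, top 46 mm above the origin; outer faces 75 mm (sides) and 135 mm (ends) from the centre, inner faces 65 and 125 mm, upright for 16 mm down, then stepping in 3 mm and sloping inwards.
- corner_b (a point): The same corner at -x, +y. Pinch the bead across its 10 mm from above, one finger inside the tray. The next rim's top lies 20 mm lower: fingertips more than about 15 mm below this rim's top take that tray too.
- corner_c (a point): The same corner at +x, -y. Turning the tray about 0.12 rad about its far end, at the height of the next rim (26 mm above the tray's origin), frees the near end.
- corner_d (a point): The same corner at +x, +y. Once the near end is free, the rest comes off with about 10 N upwards.
- mallet: Bystander: wooden mallet lying to the right of the vice, head 125 x 75 x 62 mm, 310 mm long. Origin under its middle, head to +x.
- roller: Bystander: mini paint roller with a wooden handle, lying, 260 mm long, 34 mm high. Origin on the bench under its frame, sleeve to +x.
- tin: Bystander: closed paint tin, 105 mm diameter, 122 mm high. Origin: centre of its underside.

How it is judged:
By the outcome, as a careful person would: the job done as asked, in the order asked, and still so for the second after the job is handed in, while the arm keeps its last pose, push and grip.
It also fails if it takes over 64 s, if anything falls off the work surface, if the arm or the gripper's body presses on something with over 40 N, if the wrist force passes 120 N, or if a joint passes its speed limit or range.

## Robot

A 6-joint arm with a two-finger parallel gripper is mounted at the origin on the work surface. World frame = base frame: x ahead of the robot, y to its left, z up, the work surface at z = 0. Lengths are in m, angles in rad, forces in N, time in s.
With the tool pointing down it reaches from about 0.25 to 0.775 m from the base axis. Payload 4 kg.
Tool frame: the origin (TCP) lies between the finger pads; the fingertips stand 11 mm ahead of it and the grasp point (between the pads) lies 8 mm behind it (manip.tip_reach is the distance from the TCP to the fingertips, in m); z points along the fingers, y is the direction in which the jaws open and shut (so a half turn about z gives the same grasp; the last joint's range is limited). The gripper opens to 94 mm and grips with 3 to 60 N. Pads are 16 mm wide; open, the fingers measure 119 mm over their backs; the gripper's body (75 mm by 177 mm) begins 78 mm behind the grasp point.
Start: joints at [-1.302, 0.087, 1.371, -0, 1.684, -0.103], TCP at [0.2, -0.512, 0.217] pointing down, gripper open.
Joint ranges: [-3.1, 3.1], [-0.76, 2.03], [0.27, 2.55], [-1.08, 4.22], [0.17, 2.65], [-2.57, 2.57]. Speed limits (rad/s): [2.79, 2.79, 3.14, 3.14, 3.14, 3.14].

## Interface

Orientations are given as a rotation vector (axis times angle).
In Python, from station import manip gives the robot as it stands.
- The arm moves only by the tool move_arm, never from a script. Its argument "rows" is one flat list of numbers, 5 for each row, row after row: the shift along the tool's x, y, z in m, then the turn about the tool's z in degrees, then the closure, from 0 (fully open) to 1 (shut). A call has 1 to 12 rows; each row shifts and turns the commanded pose from where the row before left it, along the tool's axes as they then stand; what a row does not reach is not made up. A row lasts 1/8 s, in which the tool goes at most 62.5 mm and 10.7 degrees, less where a joint would pass 70% of its speed; a pose out of reach is approached as far as the arm can. A call is refused whole if a number of a shift passes 0.0625 or a number of a turn 10.7, either way. A call with a gripper value outside its range is refused whole. The fingers move at their own pace and stop on an object; "squeeze" is the grip in N (left out, the last holds). Time passes only in rows, so rows that do not move let the fingers close. It gives the time, the measured TCP pose, the force and the opening at its end, in the units of the state.
- manip.get_obs(): the state, without advancing time (a new reading comes with each control period).
- manip.snapshot(name): name is "side" or "top" or "wrist"; returns the picture (480x640x3 uint8, blue, green, red); there is no depth.
- manip.camera_model(name): a dict with "fx", "fy", "cx", "cy" (pixels), "extrinsics" (4x4, takes a point from camera to world coordinates); the wrist camera has in their place "hand_eye" (4x4, takes a point from camera to tool coordinates, whose origin is the TCP and whose axes are the flange's). Camera axes: x right, y down, z forward; pixel columns grow to the right and rows downward; lengths in m; the calibration is good to about 2 mm. A picture is of the moment at which its call begins: read the wrist's pose just before it. camera_model takes no time and is no camera call.
- manip.job_done(): hands the job in, once; it reports no verdict.
The state is a dict: "time": time; "joint_positions": joint angles; "qvel": joint speeds; "joint_torque": joint torques, N m; "tcp_pos": TCP position; "ee_rot": TCP orientation; "wrist_force": force on the tool from outside, world axes, zero at the start; "torque": the same for the moment, N m; "width": finger opening in m.
Only numpy, scipy, OpenCV 4.12 (cv2) and the standard library are available. Lean on these libraries where they do the work, as an engineer would, in place of code of your own. Each camera call takes 0.05 s, during which the arm holds its last target. There are 200 camera calls.

## Working session

There is one attempt and no reset: what is moved stays moved. The work goes in short steps, Python scripts to look and compute and a tool call to move; the robot and the scene stay as the last step left them, time stands still between calls to the robot, and variables do not carry over. Pictures are saved under pics/ and viewed, about 8 in all and at most 12, crops included, and the job is handed in when it is done.

Besides the shell and the picture viewer there is one more tool, called after "Emit:" as a command line: name --argument value ..., lists and objects as JSON in quotes. move_arm: Moves the arm, as the interface text tells. Its arguments: {"type":"object","properties":{"rows":{"type":"array"},"squeeze":{"type":"number"}},"required":["rows"]}

```bash
ls; mkdir -p pics; python3 - <<'E'
from station import manip
import cv2
o=manip.get_obs(); print({k:o[k] for k in('time','tcp_pos','ee_rot','width','wrist_force')})
for n in('top','side'):
    m=manip.camera_model(n);print(n,m)
    cv2.imwrite(f'pics/{n}0.png',manip.snapshot(n))
print(manip.camera_model('wrist'),manip.tip_reach)
E
```

```text
pics
{'time': 0.0, 'tcp_pos': array([ 0.1996462 , -0.5119282 ,  0.21531855]), 'ee_rot': array([-3.08533160e+00, -5.80207342e-01,  3.41430507e-04]), 'width': 0.09407213108374622, 'wrist_force': array([ 0.39756604, -0.1402119 , -0.62207787])}
top {'fx': 570.8261020310974, 'fy': 570.8261020310974, 'cx': 316.6077290892677, 'cy': 243.62328752046392, 'extrinsics': array([[ 0.01070287, -0.98774931,  0.15568159,  0.29402146],
       [-0.99993942, -0.01017227,  0.00420449, -0.0572635 ],
       [-0.00256935, -0.15571716, -0.98779834,  1.73715325],
       [ 0.        ,  0.        ,  0.        ,  1.        ]])}
side {'fx': 469.5704040509905, 'fy': 469.5704040509905, 'cx': 318.9837335706965, 'cy': 238.62139428261028, 'extrinsics': array([[-0.99014341, -0.06547506,  0.12381049,  0.36740767],
       [-0.13834232,  0.59512349, -0.79163719,  0.98552483],
       [-0.02185004, -0.80096258, -0.59831558,  0.88631815],
       [ 0.        ,  0.        ,  0.        ,  1.        ]])}
{'fx': 364.7606760452294, 'fy': 364.7606760452294, 'cx': 318.71673072994963, 'cy': 237.1870168633827, 'hand_eye': array([[ 7.85320152e-04, -9.68053824e-01, -2.50741257e-01,
         7.27773671e-02],
       [ 9.99999054e-01,  1.04338307e-03, -8.96268765e-04,
         2.91308149e-04],
       [ 1.12925559e-03, -2.50740316e-01,  9.68053727e-01,
        -1.68688476e-01],
       [ 0.00000000e+00,  0.00000000e+00,  0.00000000e+00,
         1.00000000e+00]])} 0.011
```

View pics/top0.png

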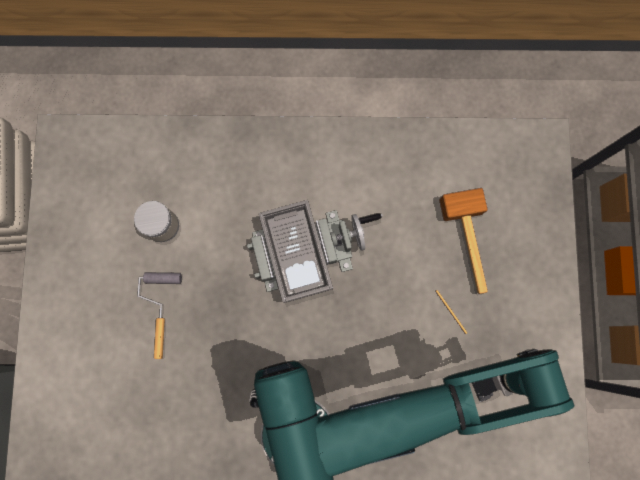

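View pics/side0.png

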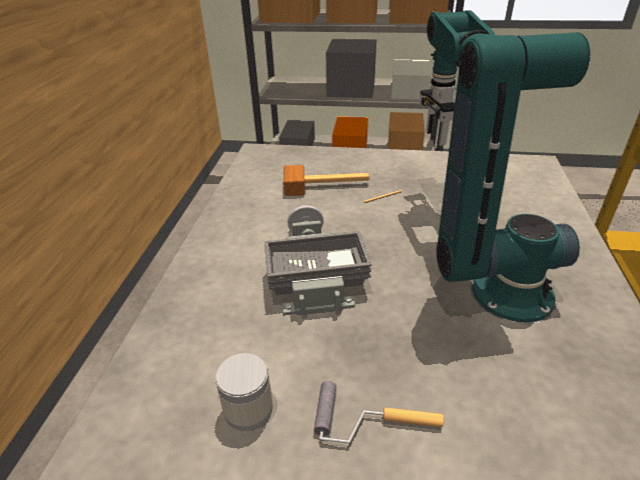

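The top view shows the vice at about (295,250). The wheel is at about (361,233) with its handle tip at (380,216). The tray's paint pool is at its near end, the mallet at (465,205), the tin at (153,220) and the roller at (160,300). I'll enlarge the vice.

```bash
python3 - <<'E'
import cv2
i=cv2.imread('pics/top0.png')[190:310,235:395]
cv2.imwrite('pics/top0c.png',cv2.resize(i,None,fx=5,fy=5,interpolation=cv2.INTER_CUBIC))
E
```

```text
(no output)
```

View pics/top0c.png

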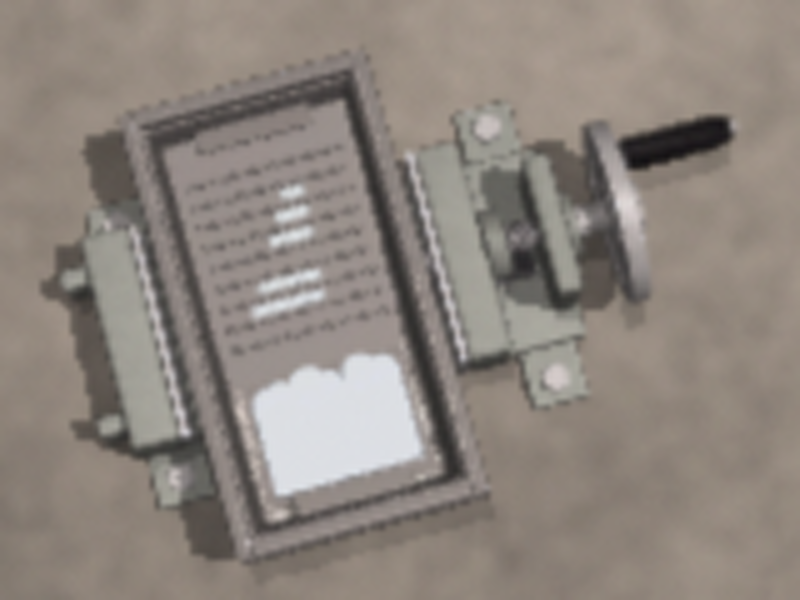

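```bash
cat > h.py <<'E'
import numpy as np
from scipy.optimize import least_squares
from scipy.spatial.transform import Rotation as R
from station import manip
def proj(P,n='top',obs=None):
    m=manip.camera_model(n)
    if n=='wrist':
        T=np.eye(4);T[:3,:3]=R.from_rotvec(obs['ee_rot']).as_matrix();T[:3,3]=obs['tcp_pos'];E=T@m['hand_eye']
    else:E=m['extrinsics']
    c=(np.atleast_2d(P)-E[:3,3])@E[:3,:3]
    return c[:,:2]/c[:,2:]*[m['fx'],m['fy']]+[m['cx'],m['cy']]
def place(x,y,a,P):
    P=np.atleast_2d(P).astype(float)
    return R.from_euler('z',a).apply(P)+[x,y,0]
def rel(p,obs):  # world point -> tool axes shift from TCP
    return R.from_rotvec(obs['ee_rot']).inv().apply(np.array(p)-obs['tcp_pos'])
E
python3 - <<'E'
from h import *
px=lambda L:np.array(L)/5+[235,190]-[.4,.4]
vp=px([(130,222),(187,435),(412,153),(465,362),(733,128)])
def vpts(p):
    x,y,a,w,yj=p
    return place(x,y,a,[(.065,.08,.086),(-.065,.08,.086),(.065,yj,.086),(-.065,yj,.086),(.042*np.sin(w),-.278,.075+.042*np.cos(w))])
# hub plane: wheel edge ends top/bottom horizontally x=+-55
f=lambda p:(proj(vpts(p))-vp).ravel()
for w0 in(.5,2.5):
    s=least_squares(f,[.35,0,.25,w0,-.09]);print(s.x,s.cost,s.fun.round(1))
tp=px([(125,118),(362,50),(490,492),(243,562)])
g=lambda p:(proj(place(p[0],p[1],p[2],[(.135,.075,.106),(.135,-.075,.106),(-.135,-.075,.106),(-.135,.075,.106)]))-tp).ravel()
t=least_squares(g,[.35,0,.25]);print(t.x,t.fun.round(1))
# wheel rim and centre of top of bracket predicted, crop px
p=s.x
print(((proj(place(*p[:3],[(.055,-.196,.075),(-.055,-.196,.075),(0,-.196,.13)]))-[235,190]+.4)*5).round())
E
```

```text
[ 0.53876417  0.02053591  0.26299327  0.73836359 -0.09038088] 1.2445669084931203 [-0.   0.1 -0.9  0.3 -0.3 -0.3  0.3  0.3  1.  -0.5]
[ 0.53944578  0.0180636   0.25963181  2.02858798 -0.08781642] 0.8181620878089948 [ 0.8 -0.2 -0.2 -0.  -0.2 -0.2  0.2  0.4 -0.7  0. ]
[0.53145961 0.01045423 0.2857663 ] [-1.2 -0.2  0.9 -0.3  0.8  0.1 -0.5  0.4]
[[592. 127.]
 [640. 305.]
 [622. 199.]]
```

```bash
python3 - <<'E'
from h import *
o=manip.get_obs()
g=place(.539,.019,.261,[(.034,-.255,.27)])[0];print(g,rel(g,o))
print(proj(place(.539,.019,.261,[(0,-.196,.13),(0,-.196,.075)]),'side'))
E
```

```text
[ 0.63765044 -0.21859017  0.27      ] [ 0.5146422  -0.1143209  -0.05424601]
[[304.32642115 206.08646686]
 [305.05937611 221.32245411]]
```

Emit:
move_arm --rows '[0, 0, -0.054, 0, 0, 0.05, -0.012, 0, 0, 0, 0.052, -0.012, 0, 0, 0, 0.052, -0.012, 0, 0, 0, 0.052, -0.012, 0, 0, 0, 0.052, -0.012, 0, 0, 0, 0.052, -0.012, 0, 0, 0, 0.052, -0.012, 0, 0, 0, 0.052, -0.012, 0, 0, 0, 0.052, -0.012, 0, 0, 0, 0.049, -0.006, 0, 0, 0]'

```text
time: 1.48
tcp_pos: [0.6394, -0.2176, 0.2699]
ee_rot: [-3.087, -0.582, 0.001]
wrist_force: [0.5, -1.3, 0.5]
width: 0.0941
```

Emit:
move_arm --rows '[0, 0, 0, -10.4, 0, 0, 0, 0, -10.4, 0, 0, 0, 0, -10.4, 0, 0, 0, 0, -10.4, 0, 0, 0, 0, -10.4, 0, 0, 0, 0, -10.4, 0, 0, 0, 0, -10.4, 0, 0, 0, 0, -10.4, 0, 0, 0, 0, 0, 0, 0, 0, 0, 0, 0]'

```text
time: 2.72
tcp_pos: [0.6381, -0.2191, 0.27]
ee_rot: [-1.926, -2.481, 0.0]
wrist_force: [0.7, -0.4, 0.1]
width: 0.0941
```

```bash
python3 - <<'E'
from h import *
import cv2
o=manip.get_obs();print(o['time'],o['tcp_pos'],o['ee_rot'],o['wrist_force'])
cv2.imwrite('pics/w1.png',manip.snapshot('wrist'))
for w in(.74,2.03):
  print(proj(place(.539,.019,.261,[(.042*np.sin(w),-.278,.075+.042*np.cos(w)),(.042*np.sin(w),-.206,.075+.042*np.cos(w)),(0,-.196,.13),(.055,-.196,.075),(-.055,-.196,.075)]),'wrist',o).round())
E
```

```text
2.725 [ 0.63813917 -0.21909101  0.27003382] [-1.92604204e+00 -2.48106344e+00  3.59003713e-04] [ 0.71837468 -0.4323052   0.06117109]
[[312. 246.]
 [311. 169.]
 [276. 160.]
 [339. 157.]
 [226. 158.]]
[[322. 234.]
 [321. 166.]
 [276. 160.]
 [339. 157.]
 [226. 158.]]
```

View pics/w1.png

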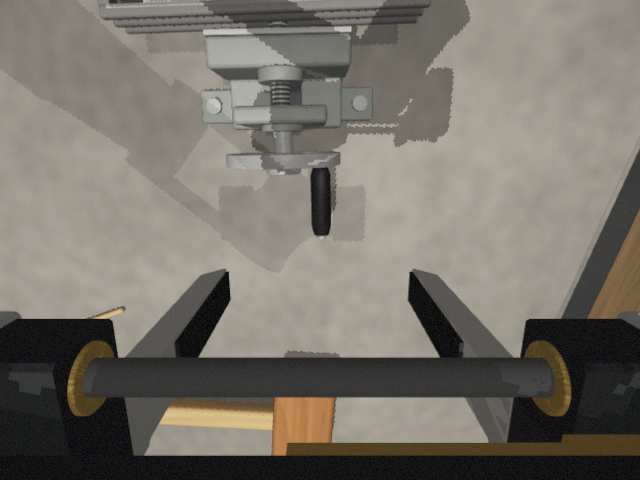

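The view agrees with w≈2.0: the rod tip is at (321,236), its root at (320,167), and the wheel rim ends are at (226,160) and (340,160). I'll refine with both views and plan the crank.

```bash
python3 - <<'E'
from h import *
o=manip.get_obs()
px=lambda L:np.array(L)/5+[235,190]-[.4,.4]
vp=px([(130,222),(187,435),(412,153),(465,362),(733,128)])
wp=np.array([(321,237),(226,160),(340.5,159),(205.5,66),(350,67)])
def f(p):
    x,y,a,w,yj=p;hx,hz=.042*np.sin(w),.075+.042*np.cos(w)
    A=proj(place(x,y,a,[(.065,.08,.086),(-.065,.08,.086),(.065,yj,.086),(-.065,yj,.086),(hx,-.278,hz)]))-vp
    B=proj(place(x,y,a,[(hx,-.278,hz),(-.055,-.197,.075),(.055,-.197,.075),]),'wrist',o)-wp[:3]
    return np.r_[A.ravel(),B.ravel()*.7]
s=least_squares(f,[.54,.02,.26,2,-.085]);print(s.x,s.fun.round(1))
x,y,a,w,yj=s.x
q=lambda w,dz=0:place(x,y,a,[(.042*np.sin(w),-.255,.075+.042*np.cos(w)+dz)])[0]
r=R.from_rotvec(o['ee_rot']).as_matrix();ty=np.arctan2(r[1,1],r[0,1]);print('ty',ty,'turn deg',-np.degrees(a-ty))
print('tcp target',q(w,-.008),rel(q(w,-.008),o))
E
```

```text
[ 0.53994577  0.01746538  0.25776174  2.01981896 -0.08711239] [ 1.1 -0.4 -0.  -0.2 -0.1 -0.3  0.2  0.4 -0.5 -0.1  0.5 -1.1  0.3  0.1
 -1.   0.4]
ty 0.2511279086395083 turn deg -0.3800905350239408
tcp target [ 0.64153618 -0.21946499  0.04876842] [-0.00124487  0.00326089  0.22138241]
```

Emit:
move_arm --rows '[-0.001, 0.003, 0.05, 0, 0, 0, 0, 0.05, 0, 0, 0, 0, 0.05, 0, 0, 0, 0, 0.04, 0, 0.3, 0, 0, 0.031, 0, 0.5, 0, 0, 0, 0, 0.8, 0, 0, 0, 0, 1, 0, 0, 0, 0, 1, 0, 0, 0, 0, 1, 0, 0, 0, 0, 1]' --squeeze 25

```text
time: 4.03
tcp_pos: [0.6418, -0.2195, 0.0505]
ee_rot: [1.922, 2.483, 0.0]
wrist_force: [0.3, 0.8, 0.2]
width: 0.0275
```

```bash
python3 - <<'E'
from h import *
o=manip.get_obs();print(o['tcp_pos'],o['wrist_force'],o['width'])
d=R.from_euler('z',-.258).apply(o['tcp_pos']-[.540,.0175,0]);print('vice axes',d)
n=12
w=2.02+np.radians(20)*np.arange(37)
X=42*np.sin(w);Z=42*np.cos(w)
for k in range(36):print(k+1,round(w[k+1],2),(X[k+1]-X[k]).round(1),(-(Z[k+1]-Z[k])).round(1))
E
```

```text
[ 0.64177232 -0.21951503  0.0504505 ] [0.33381058 0.8145333  0.15985347] 0.02746137842016158
vice axes [ 0.03793015 -0.25513728  0.0504505 ]
1 2.37 -8.5 11.8
2 2.72 -12.1 8.2
3 3.07 -14.1 3.6
4 3.42 -14.5 -1.5
5 3.77 -13.1 -6.3
6 4.11 -10.2 -10.4
7 4.46 -6.0 -13.3
8 4.81 -1.1 -14.5
9 5.16 4.0 -14.0
10 5.51 8.5 -11.8
11 5.86 12.1 -8.2
12 6.21 14.1 -3.6
13 6.56 14.5 1.5
14 6.91 13.1 6.3
15 7.26 10.2 10.4
16 7.61 6.0 13.3
17 7.95 1.1 14.5
18 8.3 -4.0 14.0
19 8.65 -8.5 11.8
20 9.0 -12.1 8.2
21 9.35 -14.1 3.6
22 9.7 -14.5 -1.5
23 10.05 -13.1 -6.3
24 10.4 -10.2 -10.4
25 10.75 -6.0 -13.3
26 11.1 -1.1 -14.5
27 11.44 4.0 -14.0
28 11.79 8.5 -11.8
29 12.14 12.1 -8.2
30 12.49 14.1 -3.6
31 12.84 14.5 1.5
32 13.19 13.1 6.3
33 13.54 10.2 10.4
34 13.89 6.0 13.3
35 14.24 1.1 14.5
36 14.59 -4.0 14.0
```

Emit:
move_arm --rows '[0, 0, 0, 0, 1, 0, 0, 0, 0, 1, 0, 0, 0, 0, 1]'

```text
time: 4.4
tcp_pos: [0.6405, -0.2197, 0.0496]
ee_rot: [-1.923, -2.483, 0.002]
wrist_force: [-5.5, -1.0, 2.7]
width: 0.0193
```

Emit:
move_arm --rows '[0, -0.0085, 0.0118, 0, 1, 0, -0.0121, 0.0082, 0, 1, 0, -0.0141, 0.0036, 0, 1, 0, 0, 0, 0, 1]'

```text
time: 4.9
tcp_pos: [0.6099, -0.2283, 0.0303]
ee_rot: [1.92, 2.479, 0.005]
wrist_force: [-3.5, 1.6, 13.7]
width: 0.0194
```

```bash
cat >> h.py <<'E'
def st():
    o=manip.get_obs();d=R.from_euler('z',-.258).apply(o['tcp_pos']-[.540,.0175,0])
    print('t',o['time'],'vice axes',d.round(4),'F vice',R.from_euler('z',-.258).apply(o['wrist_force']).round(1),'w',o['width'].round(4),'phase',np.arctan2(d[0],d[2]-.067).round(3),'r',np.hypot(d[0],d[2]-.067).round(4))
    return o
E
python3 -c "
from h import *;st()"
```

```text
Traceback (most recent call last):
  File "h.py", line 19, in st
    print('t',o['time'],'vice axes',d.round(4),'F vice',R.from_euler('z',-.258).apply(o['wrist_force']).round(1),'w',o['width'].round(4),'phase',np.arctan2(d[0],d[2]-.067).round(3),'r',np.hypot(d[0],d[2]-.067).round(4))
                                                                                                                     ^^^^^^^^^^^^^^^^
AttributeError: 'float' object has no attribute 'round'
```

Emit:
move_arm --rows '[0, -0.0145, -0.0045, 0, 1, 0, -0.0131, -0.0063, 0, 1, 0, -0.0102, -0.0104, 0, 1, 0, -0.006, -0.0133, 0, 1, 0, -0.0011, -0.0145, 0, 1, 0, 0, 0, 0, 1]'

```text
time: 5.65
tcp_pos: [0.566, -0.2403, 0.0767]
ee_rot: [1.92, 2.48, 0.001]
wrist_force: [2.1, -2.5, 3.6]
width: 0.0194
```

```bash
sed -i "s/o\['width'\].round(4)/round(float(o['width']),4)/" h.py
python3 -c "
from h import *;st()"
```

```text
t 5.65 vice axes [-0.0406 -0.2559  0.0767] F vice [ 1.4 -3.   3.6] w 0.0194 phase -1.337 r 0.0418
```

Emit:
move_arm --rows '[0, 0.004, -0.014, 0, 1, 0, 0.0085, -0.0118, 0, 1, 0, 0.0121, -0.0082, 0, 1, 0, 0.0141, -0.0036, 0, 1, 0, 0, 0, 0, 1]'

```text
time: 6.28
tcp_pos: [0.6028, -0.2302, 0.1141]
ee_rot: [1.921, 2.482, -0.0]
wrist_force: [-0.1, -2.4, 5.8]
width: 0.0191
```

```bash
python3 -c "
from h import *;st()"
```

```text
t 6.275 vice axes [-0.0025 -0.2555  0.1141] F vice [-0.7 -2.3  5.8] w 0.0191 phase -0.052 r 0.0472
```

Emit:
move_arm --rows '[0, 0.0145, 0.0015, 0, 1, 0, 0.0131, 0.0063, 0, 1, 0, 0.0102, 0.0104, 0, 1, 0, 0.006, 0.0133, 0, 1, 0, 0.0011, 0.0145, 0, 1, 0, -0.004, 0.014, 0, 1, 0, -0.0085, 0.0118, 0, 1, 0, -0.0121, 0.0082, 0, 1, 0, -0.0141, 0.0036, 0, 1, 0, 0, 0, 0, 1]'

```text
time: 7.52
tcp_pos: [0.6071, -0.229, 0.0302]
ee_rot: [1.923, 2.482, -0.0]
wrist_force: [-1.7, -1.9, 8.6]
width: 0.0192
```

```bash
sed -i "s/\.067/.072/g" h.py; python3 -c "
from h import *;st()"
```

```text
t 7.525 vice axes [ 0.002  -0.2554  0.0302] F vice [-2.1 -1.4  8.6] w 0.0192 phase 3.094 r 0.0418
```

Emit:
move_arm --rows '[0, -0.0145, -0.003, 0, 1, 0, -0.0131, -0.0063, 0, 1, 0, -0.0102, -0.0104, 0, 1, 0, -0.006, -0.0133, 0, 1, 0, -0.0011, -0.0145, 0, 1, 0, 0.004, -0.014, 0, 1, 0, 0.0085, -0.0118, 0, 1, 0, 0.0121, -0.0082, 0, 1, 0, 0, 0, 0, 1]'

```text
time: 8.65
tcp_pos: [0.5865, -0.2346, 0.109]
ee_rot: [-1.923, -2.482, 0.006]
wrist_force: [-2.6, -4.5, 2.9]
width: 0.0196
```

```bash
python3 -c "
from h import *;st()"
```

```text
t 8.65 vice axes [-0.0193 -0.2556  0.109 ] F vice [-3.6 -3.7  2.9] w 0.0196 phase -0.481 r 0.0418
```

Emit:
move_arm --rows '[0, 0.007, -0.0029, 0, 1, 0, 0.0062, -0.0014, 0, 1, 0, 0.0063, -0.0005, 0, 1, 0, 0.004, 0.0002, 0, 1, 0, 0, 0, 0, 1]'

```text
time: 9.28
tcp_pos: [0.6094, -0.2283, 0.1143]
ee_rot: [-1.924, -2.482, 0.004]
wrist_force: [-1.5, -4.2, 3.0]
width: 0.0192
```

```bash
python3 -c "
from h import *;st()"
```

```text
t 9.275 vice axes [ 0.0044 -0.2554  0.1143] F vice [-2.5 -3.7  3. ] w 0.0192 phase 0.105 r 0.0425
```

Emit:
move_arm --rows '[0, 0.0042, 0.0005, 0, 1, 0, 0.0042, 0.001, 0, 1, 0, 0, 0, 0, 1]'

```text
time: 9.65
tcp_pos: [0.6165, -0.2263, 0.113]
ee_rot: [-1.923, -2.481, 0.007]
wrist_force: [-5.8, -3.6, 5.1]
width: 0.0193
```

```bash
python3 -c "
from h import *;st()"
```

```text
t 9.65 vice axes [ 0.0118 -0.2553  0.113 ] F vice [-6.6 -2.   5.1] w 0.0193 phase 0.28 r 0.0427
```

Emit:
move_arm --rows '[0, 0.004, 0.0014, 0, 1, 0, 0.004, 0.0018, 0, 1, 0, 0, 0, 0, 1, 0, 0, 0, 0, 1]'

```text
time: 10.15
tcp_pos: [0.6234, -0.2244, 0.1105]
ee_rot: [-1.922, -2.479, 0.008]
wrist_force: [-7.9, -3.3, 8.1]
width: 0.019
```

```bash
python3 -c "
from h import *;st()"
```

```text
t 10.15 vice axes [ 0.0189 -0.2552  0.1105] F vice [-8.5 -1.2  8.1] w 0.019 phase 0.456 r 0.0429
```

Emit:
move_arm --rows '[0, 0.0038, 0.002, 0, 1, 0, 0.002, 0.001, 0, 1, 0, 0, 0, 0, 1, 0, 0, 0, 0, 1]'

```text
time: 10.65
tcp_pos: [0.6278, -0.2232, 0.1079]
ee_rot: [-1.922, -2.478, 0.011]
wrist_force: [-12.4, -4.2, 10.6]
width: 0.0191
```

```bash
python3 -c "
from h import *;st()"
```

```text
t 10.65 vice axes [ 0.0235 -0.2551  0.1079] F vice [-13.   -0.9  10.6] w 0.0191 phase 0.58 r 0.0429
```

Tangential load went from about 4 N to 17 N at w≈13.1, so the vice is tight. I'll release, rise and go to the near −y corner.

Emit:
move_arm --rows '[0, -0.001, 0, 0, 0.6, 0, 0, 0, 0, 0.2, 0, 0, 0, 0, 0, 0, 0, -0.03, 0, 0, 0, 0, -0.06, 0, 0, 0, 0, -0.06, 0, 0, 0.047, -0.036, 0, 0, 0, 0.048, -0.036, 0, 0, 0, 0.048, -0.036, 0, 0, 0, 0.047, -0.037, 0, 0, 0]'

```text
time: 11.9
tcp_pos: [0.4414, -0.0718, 0.2557]
ee_rot: [-1.92, -2.482, -0.003]
wrist_force: [-0.6, 0.7, 1.2]
width: 0.0939
```

Emit:
move_arm --rows '[0, 0, 0, 9.95, 0, 0, 0, 0, 9.95, 0, 0, 0, 0, 9.95, 0, 0, 0, 0, 9.95, 0, 0, 0, 0, 9.95, 0, 0, 0, 0, 9.95, 0, 0, 0, 0, 9.95, 0, 0, 0, 0, 9.95, 0, 0, 0, 0, 9.95, 0, 0, 0, 0, 0, 0, 0, 0, 0, 0, 0]'

```text
time: 13.28
tcp_pos: [0.4432, -0.0737, 0.2565]
ee_rot: [-3.113, -0.413, 0.001]
wrist_force: [-0.9, -0.4, 0.1]
width: 0.0938
```

```bash
python3 - <<'E'
from h import *
import cv2
o=st();r=R.from_rotvec(o['ee_rot']).as_matrix();print('ty',np.arctan2(r[1,1],r[0,1]))
cv2.imwrite('pics/w2.png',manip.snapshot('wrist'))
cv2.imwrite('pics/top2.png',manip.snapshot('top'))
C=[(-.145,-.07,.106),(-.145,.08,.106),(-.135,-.06,.106),(.065,-.07,.086),(-.065,-.07,.086),(.065,.08,.086),(-.065,.08,.086)]
print(proj(place(.54,.0175,.258,C),'wrist',o).round())
E
```

```text
t 13.275 vice axes [-0.1169 -0.0635  0.2565] F vice [-1.  -0.1  0.1] w 0.0938 phase -0.565 r 0.2185
ty -1.306888710753947
[[326. 256.]
 [162. 255.]
 [315. 246.]
 [328.   6.]
 [327. 166.]
 [147.   5.]
 [163. 165.]]
```

View pics/w2.png

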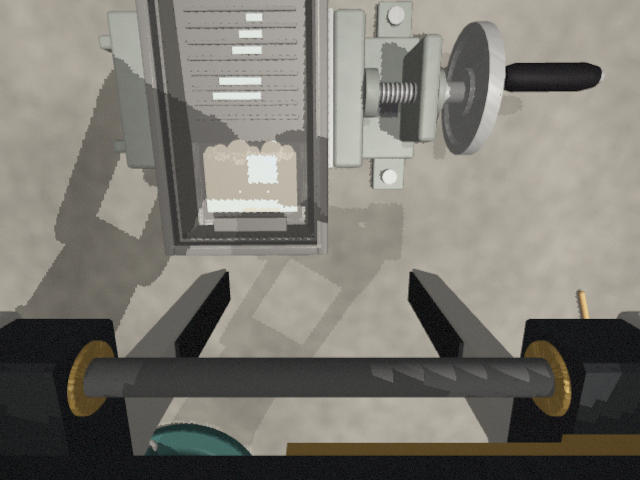

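The picture shows the tray's near right corner (a) at (328,253), where (326,256) was predicted, and corner b at (165,255). The sliding jaw is against the tray side. I'll shift 3 mm in tool y and descend to put the fingertips 12 mm below the rim top.

Emit:
move_arm --rows '[0, 0.003, 0.05, 0.3, 0.3, 0, 0, 0.05, 0, 0.5, 0, 0, 0.03, 0, 0.5, 0, 0, 0.0215, 0, 0.5, 0, 0, 0, 0, 0.5, 0, 0, 0, 0, 0.5]' --squeeze 20

```text
time: 14.12
tcp_pos: [0.4449, -0.0773, 0.1068]
ee_rot: [3.115, 0.401, 0.003]
wrist_force: [-0.7, 0.2, 0.1]
width: 0.0473
```

```bash
python3 - <<'E'
from h import *
import cv2
o=st()
s=manip.snapshot('side');c=proj(o['tcp_pos'],'side')[0].astype(int);print(c)
i=s[c[1]-60:c[1]+45,c[0]-90:c[0]+50]
w=manip.snapshot('wrist')[140:460,160:480]
i=cv2.resize(i,(427,320),interpolation=cv2.INTER_CUBIC)
cv2.imwrite('pics/c3.png',np.hstack([i,w]))
E
```

```text
t 14.125 vice axes [-0.1162 -0.0674  0.1068] F vice [-0.6  0.4  0.1] w 0.0473 phase -1.279 r 0.1213
[350 233]
```

View pics/c3.png

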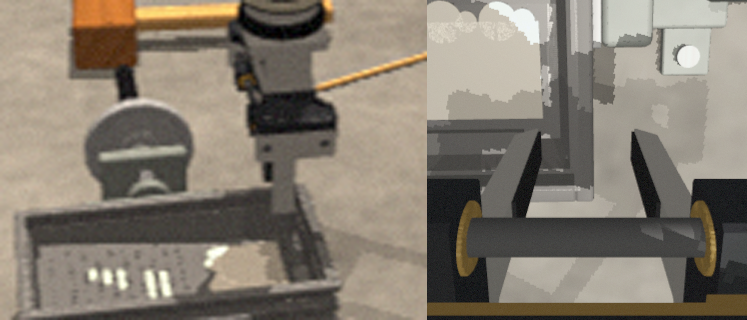

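One finger is inside the rim and one outside, centred to about 1–2 mm. I'll go 2 mm deeper and close.

Emit:
move_arm --rows '[0, 0, 0.002, 0, 0.6, 0, 0, 0, 0, 0.8, 0, 0, 0, 0, 1, 0, 0, 0, 0, 1, 0, 0, 0, 0, 1, 0, 0, 0, 0, 1, 0, 0, 0, 0, 1]' --squeeze 35

```text
time: 15.1
tcp_pos: [0.4442, -0.077, 0.1038]
ee_rot: [-3.116, -0.401, 0.0]
wrist_force: [-1.3, -0.5, 0.1]
width: 0.01
```

```bash
python3 -c "
from h import *;st()"
```

```text
t 15.1 vice axes [-0.1168 -0.0669  0.1038] F vice [-1.3 -0.1  0.1] w 0.01 phase -1.305 r 0.121
```

Emit:
move_arm --rows '[0.0003, 0, -0.003, 0, 1, 0.0003, 0, -0.003, 0, 1, 0.0003, 0, -0.003, 0, 1, 0.0003, 0, -0.003, 0, 1, 0, 0, 0, 0, 1]' --squeeze 40

```text
time: 15.72
tcp_pos: [0.4454, -0.0769, 0.1164]
ee_rot: [3.116, 0.401, 0.0]
wrist_force: [-0.8, 1.8, -2.1]
width: 0.0094
```

```bash
python3 -c "
from h import *;st()"
```

```text
t 15.725 vice axes [-0.1156 -0.0671  0.1164] F vice [-0.3  1.9 -2.1] w 0.0094 phase -1.204 r 0.1238
```

Emit:
move_arm --rows '[0.0005, 0, -0.004, 0, 1, 0.0005, 0, -0.004, 0, 1, 0.0005, 0, -0.004, 0, 1, 0.0006, 0, -0.004, 0, 1, 0.0006, 0, -0.004, 0, 1, 0, 0, 0, 0, 1]'

```text
time: 16.48
tcp_pos: [0.4482, -0.0762, 0.1362]
ee_rot: [3.116, 0.401, 0.001]
wrist_force: [2.3, 2.0, -3.4]
width: 0.0093
```

```bash
python3 - <<'E'
from h import *
import cv2
o=st()
s=manip.snapshot('side');c=proj(o['tcp_pos'],'side')[0].astype(int);print(c)
i=s[c[1]-40:c[1]+90,c[0]-110:c[0]+40]
i=cv2.resize(i,None,fx=4,fy=4,interpolation=cv2.INTER_CUBIC)
cv2.imwrite('pics/c4.png',i)
E
```

```text
t 16.475 vice axes [-0.1126 -0.0672  0.1362] F vice [ 2.8  1.4 -3.4] w 0.0093 phase -1.053 r 0.1297
[349 225]
```

View pics/c4.png

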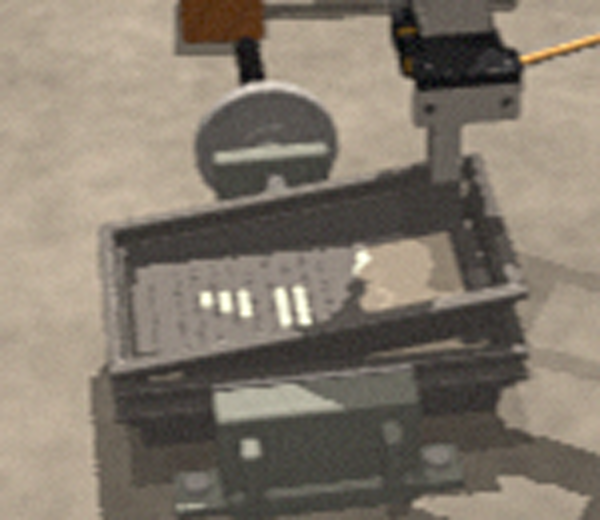

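The picture shows the near end up by about 0.13 rad, the far end still in the nest and the lower trays in place. Next I raise the grip and continue.

Emit:
move_arm --rows '[0, 0, 0, 0, 1, 0.0008, 0, -0.004, 0, 1, 0.0008, 0, -0.004, 0, 1, 0.0008, 0, -0.004, 0, 1, 0.0008, 0, -0.004, 0, 1, 0, 0, 0, 0, 1]' --squeeze 60

```text
time: 17.27
tcp_pos: [0.4516, -0.0759, 0.1525]
ee_rot: [3.115, 0.4, 0.002]
wrist_force: [-0.2, -1.2, -1.0]
width: 0.0091
```

Emit:
move_arm --rows '[0.0005, 0, -0.004, 0, 1, 0.0005, 0, -0.004, 0, 1, 0, 0, -0.004, 0, 1, 0, 0, -0.004, 0, 1, 0, 0, 0, 0, 1]'

```text
time: 17.9
tcp_pos: [0.4523, -0.0752, 0.1683]
ee_rot: [3.115, 0.401, 0.001]
wrist_force: [-0.2, -0.1, -2.6]
width: 0.0089
```

```bash
python3 - <<'E'
from h import *
import cv2
o=st()
s=manip.snapshot('side');c=proj(o['tcp_pos'],'side')[0].astype(int);print(c,o['torque'])
i=s[c[1]-40:c[1]+110,c[0]-110:c[0]+40]
i=cv2.resize(i,None,fx=4,fy=4,interpolation=cv2.INTER_CUBIC)
cv2.imwrite('pics/c5.png',i)
E
```

```text
t 17.9 vice axes [-0.1084 -0.0673  0.1683] F vice [-0.2 -0.1 -2.6] w 0.0089 phase -0.845 r 0.145
[347 215] [-0.23434529  0.17491141 -0.00571493]
```

View pics/c5.png

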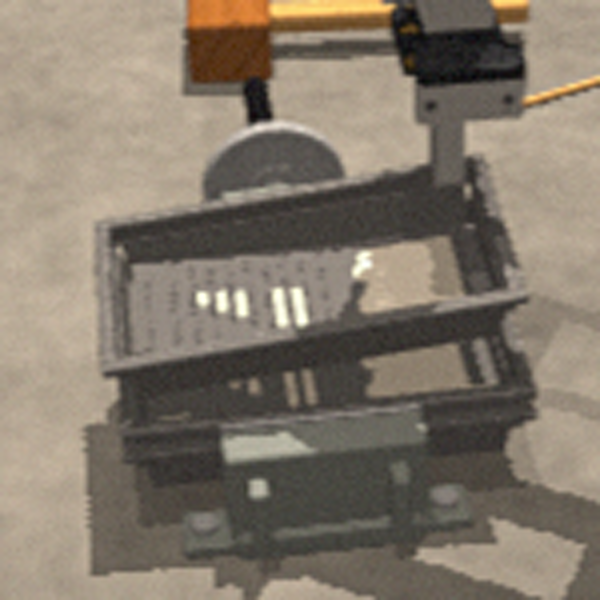

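The tray is off the nest, tilted about 7° and held. The lower trays are still in the vice. I'll lift it gently.

Emit:
move_arm --rows '[0, 0, -0.006, 0, 1, 0, 0, -0.01, 0, 1, 0, 0, -0.013, 0, 1, 0, 0, -0.015, 0, 1, 0, 0, -0.015, 0, 1, 0, 0, -0.015, 0, 1, 0, 0, -0.015, 0, 1, 0, 0, -0.015, 0, 1, 0, 0, -0.012, 0, 1, 0, 0, -0.008, 0, 1, 0, 0, -0.004, 0, 1, 0, 0, 0, 0, 1]'

```text
time: 19.45
tcp_pos: [0.452, -0.0752, 0.2958]
ee_rot: [3.116, 0.401, -0.0]
wrist_force: [-0.8, 0.0, -2.2]
width: 0.009
```

Emit:
move_arm --rows '[0, 0, 0, 0, 1, 0, 0, 0, 0, 1, 0, 0, 0, 0, 1, 0, 0, 0, 0, 1, 0, 0, 0, 0, 1, 0, 0, 0, 0, 1, 0, 0, 0, 0, 1, 0, 0, 0, 0, 1]'

```text
time: 20.45
tcp_pos: [0.452, -0.0751, 0.2958]
ee_rot: [3.116, 0.401, 0.0]
wrist_force: [-0.6, -0.1, -2.0]
width: 0.0092
```

```bash
python3 - <<'E'
from h import *
import cv2
o=st();print(o['torque'])
s=manip.snapshot('side');t=manip.snapshot('top')
cv2.imwrite('pics/c6.png',np.hstack([cv2.resize(s[100:400,200:450],(500,600),interpolation=cv2.INTER_CUBIC),cv2.resize(t[170:350,210:390],None,fx=1.66,fy=600/180)[:, :300]]))
E
```

```text
t 20.45 vice axes [-0.1087 -0.0671  0.2958] F vice [-0.6  0.  -2. ] w 0.0092 phase -0.452 r 0.2488
[-0.1133051   0.1603611  -0.01703308]
```

View pics/c6.png

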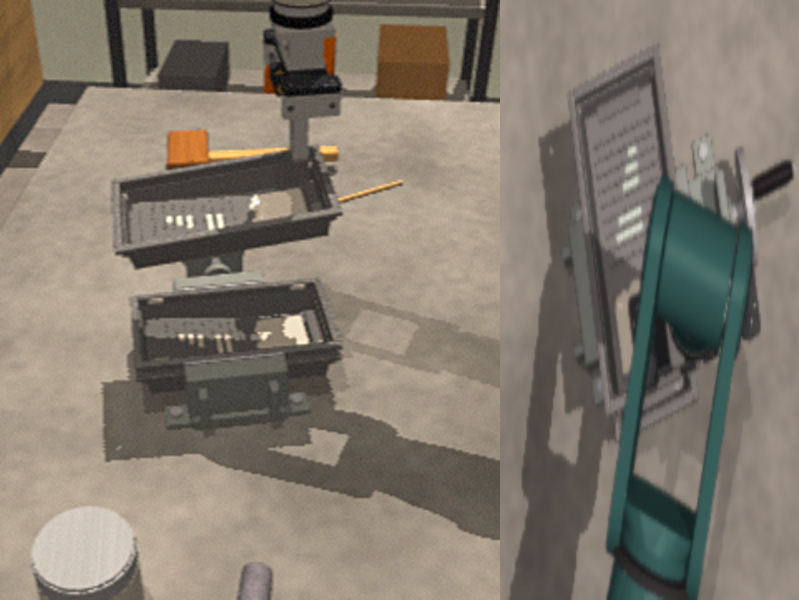

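The tray hangs steadily above the nest, which is still in the vice. Rim corners in the side crop are (120,248), (338,208), (115,182) and (320,150). I'll fit the tilt.

```bash
python3 - <<'E'
from h import *
u=np.array([(120,250),(340,210),(114,183),(325,150)])/2+[200,100]
L=np.array([(.135,.075,.046),(-.135,.075,.046),(.135,-.075,.046),(-.135,-.075,.046)])
f=lambda p:np.r_[(proj(R.from_euler('ZYX',p[3:]).apply(L)+p[:3],'side')-u).ravel()]
s=least_squares(f,[.55,.02,.22,.26,.1,0]);print(s.x.round(3),'deg',np.degrees(s.x[3:]).round(1),s.fun.round(1))
m=R.from_euler('ZYX',s.x[3:]).as_matrix();print('tilt deg',np.degrees(np.arccos(m[2,2])))
E
```

```text
[ 0.53   0.003  0.223  0.239  0.113 -0.004] deg [13.7  6.5 -0.2] [-1.4 -0.3  1.5  0.5  1.7  0.3 -1.9 -0.5]
tilt deg 6.489716651555467
```

The tilt is 6.5°. The tray origin is at z≈0.223 against 0.060 at the start, a rise of about 16 cm. It is stable, so I'll hand in.

```bash
python3 -c "
from h import *
st();print(manip.job_done());st()"
```

```text
t 20.55 vice axes [-0.1087 -0.0671  0.2958] F vice [ 0.2 -0.5 -2.2] w 0.0092 phase -0.452 r 0.2488
the job is handed in; nothing more can be done
None
the job is handed in; nothing more can be done
```

The job is done and handed in at 20.6 s. The arm is still holding the top tray about 16 cm above where it started.

- **Vice:** I wound the handwheel clockwise from about 2.1 to about 13.1 rad. The force at the handle rose from about 4 N to about 17 N, so the lower trays are gripped tight.
- **Peel:** I pinched the top tray's rim at its near corner on the handwheel side. That corner went up first. The side picture showed it raised about 0.13 rad with the far end still down in the nest, and then the tray came free.
- **Last checks:** The tray was held steadily with 60 N of squeeze, open side up and tilted about 6.5°, with no sag over a 1 s wait. The lower trays were still in the vice.
- **Bystanders:** The arm never went near the mallet, roller or tin. I did not measure their positions again at the end.
- **Disagreements:** The tilt comes from one side-view fit with errors up to 2 pixels. The first estimate of the wheel angle was about 0.1 rad low, so I corrected the path while winding. No checks failed.

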